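Lift the door off a control box and hang it chart outward

ROBOT

A 6-joint arm with a two-finger parallel gripper is mounted at the origin on a cart in front of the work surface, level with it; the furniture and walls round the work are solid. World frame = base frame: x ahead of the robot, y to its left, z up, the work surface at z = 0. Lengths are in m, angles in rad, forces in N, time in s.
With the tool pointing down it reaches from about 0.375 to 0.9 m from the base axis. Payload 3.1 kg.
Tool frame: the origin (TCP) lies at the centre of the arm's flange, where the gripper is bolted on; the fingertips stand robot.tip_extent ahead of it and the grasp point (between the pads) lies 164 mm ahead of it (robot.tip_extent is the distance from the TCP to the fingertips, in m); z points along the fingers, y is the line along which they close (so a half turn about z gives the same grasp; the last joint's range is limited). The gripper opens to 87 mm and grips with 3 to 60 N. Pads are 19 mm wide; open, the fingers measure 117 mm over their backs; the gripper's body (75 mm by 190 mm) begins 51 mm behind the grasp point.
Start: joints at [0.98, 0.527, 1.433, -0, 1.181, -0.178], TCP at [0.251, 0.572, 0.405] pointing down, gripper open.
Joint ranges: [-3.08, 3.08], [-0.75, 2.2], [0.22, 2.44], [-1.43, 4.57], [0, 2.65], [-2.85, 2.85]. Speed limits (rad/s): [2.79, 2.79, 3.14, 3.14, 3.14, 3.14].

INTERFACE

Orientations are given as a unit quaternion [x, y, z, w].
In Python, from rig import get_obs, camera, hand_in, cut_out, robot gives the robot as it stands.
- The arm moves only by the tool step_arm, never from a script. Its argument "rows" is a list of rows, each a list of 6 numbers: the shift along the world's x, y, z in m, then the turn, a rotation vector about the world's x, y, z in degrees. A call has 1 to 12 rows; each row shifts and turns the commanded pose from where the row before left it; what a row does not reach is not made up. A row lasts 1/8 s, in which the tool goes at most 62.5 mm and 10.7 degrees, less where a joint would pass 70% of its speed; a pose out of reach is approached as far as the arm can. A call is refused whole if a number of a shift passes 0.0625 or a number of a turn 10.7, either way. A call with a gripper value outside its range is refused whole. "jaw" is the finger opening in m, from 0 to 0.087, set as the call begins (left out, the last holds). The fingers move at their own pace and stop on an object; "squeeze" is the grip in N (left out, the last holds). Time passes only in rows, so rows that do not move let the fingers close. It gives the time, the measured TCP pose, the force, the opening and the grip force at its end, in the units of the state.
- get_obs(): the state, without advancing time (a new reading comes with each control period).
- camera(name): name is "side" or "top"; returns a dict with "pixels" (384x512x3 uint8, blue, green, red), "depth" (384x512 float32, m along the optical axis (not along the pixel's ray), 0 where there is no reading), "fov_y" (degrees; the focal length in pixels is half the picture's height over the tangent of half this angle, whatever the lens; pixels are square), "cx", "cy" (the principal point, pixels), "k1" (the pictures are not rectified: a ray, as slopes to the right and down, at radius r is drawn at 1 + k1 r^2 times it, then the intrinsics apply), "extrinsics" (4x4, takes a point from camera to world coordinates). Camera axes: x right, y up, looking along -z (the intrinsics and any distortion apply to the point x, -y, -z); pixel columns grow to the right and rows downward; lengths in m; the calibration is good to about 2 mm. A picture is of the moment at which its call begins.
- hand_in(): hands the job in; it is judged then, once.
Trained networks look in the newest picture that a camera, given by its name, has taken for a name from the list of things; names that differ only in an ending like _2 or _b are one class to them, and where a whole thing is asked for, a point or a joint stands for the part that bears it (a point fixed in the world has none). Each returns a list of dicts, best first, with "confidence" (0 to 1); they miss things now and then, are a little off and sometimes report something else, mostly with a low value. They report only what shows in the picture. A call takes as long as a camera call. They do not tell look-alikes from the thing itself.
- cut_out(label, camera): "region" (384x512 bool, what is visible of it) and "extent" ([centre column, centre row, width, height] in pixels, round what is visible of it).
The state is a dict: "time": time; "q": joint angles; "joint_velocities": joint speeds; "joint_torque": joint torques, N m; "position": TCP position; "tool_rot": TCP orientation; "ft_force": force on the tool from outside, world axes, zero at the start; "moment": the same for the moment, N m; "grip_width": finger opening in m; "grip_force": force on a finger pad.
Only numpy, scipy, OpenCV 4.12 (cv2) and the standard library are available. Lean on these libraries where they do the work, as an engineer would, in place of code of your own. Each camera call takes 0.05 s, during which the arm holds its last target. There are 200 camera calls.

TASK

The door of the small grey control box stands open. Draw the hinge pin up by its knob until it snaps and stays up, lift the door off its hinge, and hang it by the round hole below its top edge on the hook stand, with the connection chart that is on the inside of the door facing outward, towards the free end of the hook, so that it can be read while the box is wired. Leave the door hanging freely and still, and leave the other things on the bench where they are.

Things in the scene. Friction and masses are not known exactly. Their poses are not given: they have to be found in the camera images.
- box: Fixed grey steel control box, 80 deep (x) x 140 wide (y) x 176 mm high, open front facing its own -x, terminal blocks inside; origin at the centre of its underside. Vertical hinge axis at x = -52, y = -78 mm, its right front corner seen from the robot. Three steel leaves stand out there, 5 mm thick with tops at z = 35, 127 and 166 mm, reaching 8 mm round the axis.
- lower_pin (a point): Top of the stub on the lowest leaf, on the hinge axis. It and a like stub on the middle leaf, 7.6 mm thick and 9 mm tall, carry the door's two knuckles. With the pin drawn the door clears them when raised over 9.5 mm; at 12 mm its upper knuckle meets the top leaf, so it must then go sideways, away from the hinge, before rising further. Axes as the box.
- hinge_pin (a joint): Upward travel in m of the captive pin: 0 = home (down through the top leaf into the top of the door's upper knuckle, so that the door cannot leave the hinge), 0.030 = fully drawn, door free. An over-centre spring resists with about 5 N; past the middle (0.015) the pin snaps up and stays, short of it it snaps back home.
- pin_knob (a point): Centre of the top of the pin's dark steel knob; it moves with the pin. The knob is 18 mm in diameter and 20 mm tall, downwards from here, above a thinner neck; the fixed collar and top leaf begin 30 mm below this point when the pin is home.
- door: Loose grey door, about 0.35 kg, open 52 to 95 degrees. Origin on the hinge axis at the lower edge, z up; panel y = 12 to 150, z = 0 to 150, x = -6 to 6 mm, sheet at x = -6 to -2. Own -x is its plain outside with a round black lock, own +x its inside with rims and a white paper chart. Two knuckles, 18 mm outside, bore 10, on the axis at z = 15 to 29 and 107 to 129. Mass centre y = 79, z = 77 mm.
- door_hole (a point): Centre of the 18 mm round hole through the door's 4 mm sheet, 46 mm below the top edge, above the mass centre (door x = -4, y = 79, z = 104 mm); axes as the door.
- door_top (a point): Point on the door's top edge above the hole and the mass centre (door x = 0, y = 79, z = 150 mm); axes as the door. The top 24 mm of the door, along its whole length, is a solid header 12 mm thick (door x = -6 to 6): the place to grip from above, across the thickness. On its hinge the door swings easily between closed and about 150 degrees open and stays where it is left.
- hook: Fixed hook stand: dark base plate 110 x 80 x 8 mm, an upright at own x = +55 mm and a bent steel bar 8 mm thick; origin on the bench below the hook. Its arm is level along own x, bar centre 175 mm high, and bends up at 45 degrees to a free tip that points to own -x, roughly at the robot. A hung door's hole centre lies 5 mm below the bar centre.
- hook_tip (a point): Centre of the round free end of the bar, at x = -47, z = 187 mm of the hook stand; axes as the stand.
- hook_bend (a point): Bar centre where the level arm turns up to the tip, at x = -35, z = 175 mm of the stand; axes as the stand.
- hook_root (a point): Bar centre at the inner end of the level arm, at x = +35, z = 175 mm of the stand; behind it the bar curves down to the upright; nothing is higher than the bar there. Axes as the stand.
- microscope: Fixed stereo microscope right of the work, up to 0.42 m high, over about x = 0.43 to 0.80, y = -0.45 to -0.18 m of the world; keep the arm clear of it. Origin under its stand.
- power_supply: Fixed power supply behind the hook stand, with a box and a spray can on top, up to 0.45 m high, over about x = 0.60 to 0.82, y = -0.06 to 0.10 m of the world; keep clear.
- flux_bottle: Bystander: brown bottle with black cap, 38 mm diameter, 76 mm tall; origin at its underside.
- solder_reel: Bystander: reel of solder lying flat, 58 mm diameter, 30 mm tall; origin at its underside.
- wick_reel: Bystander: small flat reel of desoldering wick, 42 mm diameter, 12 mm tall; origin at its underside.
Things that resemble listed ones, but are neither listed nor needed, are in the scene too. There is more than one size of the door; the job needs the larger.

How it is judged:
By the outcome, as a careful person would: the job done as asked, in the order asked, and still so for the second after the job is handed in, with the robot touching nothing.
It also fails if it takes over 72 s, if anything falls off the work surface, if the arm or the gripper's body presses on something with over 40 N, if the wrist force passes 120 N, or if a joint passes its speed limit or range.

## Working session

There is one attempt and no reset: what is moved stays moved. The work goes in short steps, Python scripts to look and compute and a tool call to move; the robot and the scene stay as the last step left them, time stands still between calls to the robot, and variables do not carry over. Pictures are saved under pics/ and viewed, at most 10 in all, crops included, and the job is handed in when it is done.

Besides the shell and the picture viewer there is one more tool, called by a JSON object that holds its "api" and its "payload". step_arm: Moves the arm, as the interface text tells. Its arguments: {"type":"object","properties":{"rows":{"type":"array"},"jaw":{"type":"number"},"squeeze":{"type":"number"}},"required":["rows"]}

```bash
mkdir -p pics; ls; cat > h.py <<'E'
import numpy as np, cv2, pickle
from rig import get_obs, camera, hand_in, cut_out, robot
def K(c):
    h,w=c["depth"].shape; f=h/2/np.tan(np.radians(c["fov_y"])/2); return f
def cloud(c):
    f=K(c); h,w=c["depth"].shape
    v,u=np.mgrid[0:h,0:w].astype(float)
    a=(u-c["cx"])/f; b=(v-c["cy"])/f
    x,y=a.copy(),b.copy()
    for _ in range(10):
        s=1+c["k1"]*(x*x+y*y); x=a/s; y=b/s
    d=c["depth"]
    P=np.stack([x*d,-y*d,-d,np.ones_like(d)],-1)@np.array(c["extrinsics"]).T
    P=P[...,:3]; P[d<=0]=np.nan
    return P
def proj(c,p):
    q=np.linalg.inv(c["extrinsics"])@np.append(p,1); x,y=q[0]/-q[2],-q[1]/-q[2]
    s=1+c["k1"]*(x*x+y*y); f=K(c); return x*s*f+c["cx"],y*s*f+c["cy"]
E
python3 - <<'E'
from h import *
o=get_obs(); print({k:np.round(v,3) for k,v in o.items()}, robot.tip_extent)
for n in ("side","top"):
    c=camera(n); pickle.dump(c,open(n+".pkl","wb")); cv2.imwrite(f"pics/{n}0.png",c["pixels"])
    P=cloud(c); print(n,np.round(c["extrinsics"],3).tolist(),c["fov_y"],c["k1"])
    for l in ["box","hinge_pin","pin_knob","lower_pin","door","door_hole","door_top","hook","hook_tip","hook_bend","hook_root","flux_bottle","solder_reel","wick_reel"]:
        for r in cut_out(l,n)[:3]:
            q=P[r["region"]]; q=q[~np.isnan(q[:,0])]
            print(l,round(r["confidence"],2),np.round(r["extent"]),np.round(np.median(q,0),3),np.round(np.percentile(q,[3,97],axis=0),3).tolist() if len(q) else "")
E
```

```text
pics
{'time': np.float64(0.0), 'q': array([ 0.98 ,  0.528,  1.434,  0.   ,  1.181, -0.179]), 'joint_velocities': array([0.   , 0.001, 0.002, 0.002, 0.001, 0.001]), 'joint_torque': array([-1.0000e-03, -4.4005e+01, -1.7658e+01,  6.3000e-02,  5.8000e-02,
       -0.0000e+00]), 'position': array([0.25 , 0.572, 0.404]), 'tool_rot': array([ 0.205,  0.979, -0.001, -0.   ]), 'ft_force': array([-0.61 , -0.39 ,  0.302]), 'moment': array([ 0.032,  0.004, -0.004]), 'grip_force': np.float64(0.0), 'grip_width': np.float64(0.087)} 0.1822
side [[0.145, 0.744, -0.652, -0.417], [-0.989, 0.111, -0.094, -0.01], [0.002, 0.659, 0.752, 1.242], [0.0, 0.0, 0.0, 1.0]] 50.21123008264165 -0.005553552541314317
box 0.97 [223. 187.  44.  47.] [0.59  0.273 0.146] [[0.546, 0.179, 0.008], [0.63, 0.325, 0.182]]
hinge_pin 0.63 [249. 177.  10.  17.] [0.733 0.169 0.029] [[0.714, 0.145, -0.001], [0.765, 0.197, 0.037]]
lower_pin 0.83 [224. 185.  46.  42.] [0.59  0.271 0.142] [[0.546, 0.179, 0.008], [0.63, 0.325, 0.182]]
door 0.9 [228. 213.  30.  48.] [0.467 0.215 0.108] [[0.41, 0.178, 0.025], [0.537, 0.25, 0.171]]
door 0.55
[... 3340 characters left out ...]
  30.] [0.529 0.033 0.008] [[0.479, -0.009, -0.0], [0.58, 0.07, 0.179]]
hook_root 0.89 [281. 208.  22.  30.] [0.532 0.032 0.008] [[0.483, -0.012, 0.001], [0.584, 0.069, 0.179]]
flux_bottle 0.5 [255. 189.   7.  11.] [0.611 0.132 0.073] [[0.598, 0.116, 0.013], [0.628, 0.148, 0.08]]
solder_reel 0.59 [248. 156.  12.  15.] [0.743 0.172 0.03 ] [[0.717, 0.148, -0.001], [0.767, 0.193, 0.036]]
wick_reel 0.66 [284. 210.  21.  28.] [0.531 0.033 0.008] [[0.479, -0.009, 0.002], [0.581, 0.069, 0.18]]
wick_reel 0.49 [210. 226.   7.   9.] [0.462 0.32  0.011] [[0.446, 0.305, -0.002], [0.475, 0.335, 0.017]]
wick_reel 0.43 [226. 190.  43.  24.] [0.585 0.251 0.175] [[0.554, 0.178, 0.008], [0.627, 0.322, 0.181]]
```

```bash
python3 - <<'E'
from h import *
for n,(u0,v0) in (("side",(195,150)),("top",(195,150))):
    c=pickle.load(open(n+".pkl","rb")); im=c["pixels"][v0:v0+92,u0:u0+120]
    cv2.imwrite(f"pics/{n}1.png",cv2.resize(im,None,fx=6,fy=6,interpolation=cv2.INTER_CUBIC))
    P=cloud(c)
    x,y,z=P[...,0],P[...,1],P[...,2]
    print(n)
    # knob region
    m=(abs(x-.55)<.05)&(abs(y-.175)<.04)&(z>.17)
    for v,u in zip(*np.where(m)): print("k",u,v,np.round(P[v,u],3), c["pixels"][v,u])
    m=(x>.46)&(x<.62)&(y>-.0)&(y<.06)&(z>.15)
    for v,u in zip(*np.where(m)): print("h",u,v,np.round(P[v,u],3))
E
```

```text
side
k 238 171 [0.597 0.198 0.183] [172 184 184]
k 234 172 [0.596 0.212 0.177] [173 184 184]
k 235 172 [0.594 0.208 0.18 ] [170 183 182]
k 236 172 [0.597 0.205 0.178] [173 184 184]
k 237 172 [0.594 0.201 0.181] [174 186 185]
k 238 172 [0.595 0.197 0.18 ] [172 184 181]
k 233 173 [0.587 0.214 0.181] [173 186 183]
k 234 173 [0.588 0.211 0.18 ] [175 188 186]
k 235 173 [0.591 0.208 0.177] [171 186 183]
k 236 173 [0.589 0.204 0.18 ] [175 186 184]
k 237 173 [0.591 0.2   0.179] [172 184 181]
k 238 173 [0.593 0.197 0.177] [174 187 184]
k 239 173 [0.594 0.193 0.177] [172 185 183]
k 240 173 [0.597 0.19  0.175] [185 195 195]
k 233 174 [0.585 0.214 0.178] [175 186 185]
k 234 174 [0.583 0.21  0.18 ] [172 184 181]
k 235 174 [0.588 0.207 0.176] [173 184 181]
k 236 174 [0.589 0.204 0.176] [177 188 187]
k 237 174 [0.586 0.199 0.178] [175 186 184]
k 238 174 [0.589 0.196 0.176] [172 183 181]
k 239 174 [0.589 0.193 0.177] [177 188 186]
k 240 174 [0.588 0.189 0.178] [204 214 212]
k 241 174 [0.592 0.186 0.175] [181 192 188]
k 233 175 [0.58  0.213 0.178] [175 185 184]
k 234 175 [0.582 0.21  0.176] [172 184 
[... 17616 characters left out ...]
021 0.177]
h 285 216 [0.5   0.025 0.175]
h 286 216 [0.5   0.021 0.181]
h 285 217 [0.497 0.024 0.175]
h 286 217 [0.497 0.021 0.179]
h 287 217 [0.497 0.017 0.176]
h 286 218 [0.493 0.021 0.177]
h 287 218 [0.493 0.018 0.18 ]
h 286 219 [0.489 0.021 0.178]
h 287 219 [0.489 0.018 0.181]
h 286 220 [0.486 0.021 0.176]
h 287 220 [0.486 0.017 0.18 ]
h 286 221 [0.482 0.021 0.18 ]
h 287 221 [0.482 0.017 0.175]
h 286 222 [0.479 0.021 0.176]
h 287 222 [0.479 0.017 0.177]
h 288 222 [0.479 0.014 0.181]
h 287 223 [0.475 0.017 0.181]
h 288 223 [0.475 0.014 0.184]
h 287 224 [0.472 0.017 0.183]
h 288 224 [0.472 0.015 0.192]
h 287 225 [0.468 0.018 0.187]
h 288 225 [0.468 0.014 0.188]
h 288 226 [0.465 0.014 0.191]
```

View pics/side1.png

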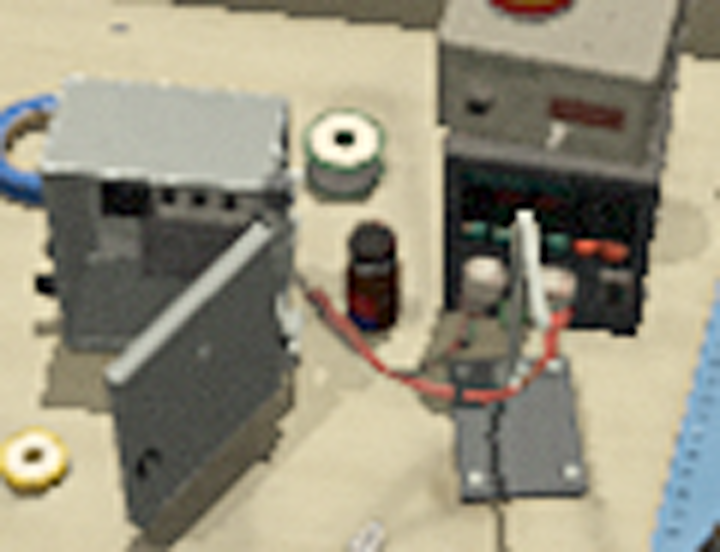

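View pics/top1.png

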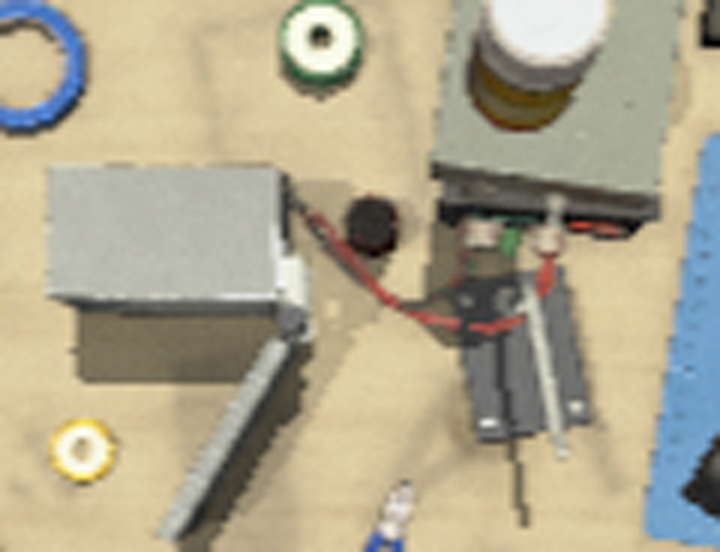

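```bash
python3 - <<'E'
from h import *
for n in ("side","top"):
    c=pickle.load(open(n+".pkl","rb")); P=cloud(c); x,y,z=P[...,0],P[...,1],P[...,2]
    def S(m): return P[m&~np.isnan(x)]
    def line(q):
        m=q.mean(0); d=np.linalg.svd(q[:,:2]-m[:2])[2][0]; t=(q[:,:2]-m[:2])@d
        return np.round(m,4), np.round(np.degrees(np.arctan(d[1]/d[0])),1), [np.round(m[:2]+d*s,4).tolist() for s in (t.min(),t.max())]
    q=S((x>.38)&(x<.525)&(y>.17)&(y<.28)&(z>.158)&(z<.19)); 
    if n=="side": q=q[q[:,2]>.163]
    print(n,"doortop",len(q),line(q),np.median(q[:,2]))
    q=S((x>.525)&(x<.552)&(y>.16)&(y<.19)&(z>.193)); print("knob",len(q),q.mean(0).round(4),q.min(0),q.max(0))
    q=S((x>.482)&(x<.552)&(y>-.01)&(y<.05)&(z>.17)); print("bar",line(q),np.median(q[:,2]))
    q=S((x>.55)&(x<.65)&(y>.17)&(y<.33)&(z>.17)&(z<.185)); r=cv2.minAreaRect(q[:,:2].astype(np.float32)); print("box",r,np.median(q[:,2]))
    q=S((x>.44)&(x<.62)&(y>-.03)&(y<.1)&(z>.02)&(z<.15)); print("mid", len(q),np.round(q[::6],3).tolist())
    q=S((x>.45)&(x<.62)&(y>-.03)&(y<.08)&(z>.003)&(z<.014)); r=cv2.minAreaRect(q[:,:2].astype(np.float32)); print("base",r)
    q=S((abs(x-.25)<.2)&(abs(y-.57)<.2)&(z>.25)&(z<.405)); 
    if len(q): print("grip",len(q),cv2.minAreaRect(q[:,:2].astype(np.float32)),q.min(0),q.max(0))
E
```

```text
side doortop 135 (array([0.4654, 0.2192, 0.1686]), np.float64(-29.7), [[0.5258, 0.1847], [0.4088, 0.2515]]) 0.16877935981533332
knob 19 [0.5407 0.1775 0.1998] [0.53319509 0.17021435 0.19324329] [0.55033348 0.18433156 0.20361026]
bar (array([0.517 , 0.0267, 0.1792]), np.float64(12.5), [[0.5522, 0.0345], [0.4823, 0.019]]) 0.17908611298544508
box ((0.5931970477104187, 0.2555454671382904), (0.08516710996627808, 0.14391788840293884), 1.0641313791275024) 0.17717444984613695
mid 659 [[0.618, 0.083, 0.148], [0.615, 0.064, 0.148], [0.616, 0.064, 0.143], [0.619, 0.042, 0.142], [0.618, 0.009, 0.148], [0.619, 0.064, 0.134], [0.618, 0.034, 0.139], [0.612, 0.012, 0.149], [0.615, -0.009, 0.15], [0.619, 0.056, 0.129], [0.614, 0.03, 0.139], [0.614, 0.005, 0.143], [0.612, -0.021, 0.149], [0.616, 0.048, 0.129], [0.613, 0.023, 0.136], [0.614, 0.001, 0.138], [0.612, -0.025, 0.144], [0.619, 0.063, 0.117], [0.618, 0.033, 0.124], [0.615, 0.011, 0.13], [0.611, -0.011, 0.137], [0.619, 0.085, 0.108], [0.619, 0.063, 0.112], [0.615, 0.037, 0.12], [0.61, 0.014, 0.129], [0.614, -0.011, 0.13], [0.62, 0.082, 0.103],
[... 2854 characters left out ...]
.022, 0.063], [0.615, -0.003, 0.044], [0.613, -0.024, 0.07], [0.607, 0.058, 0.065], [0.612, 0.031, 0.024], [0.609, 0.006, 0.062], [0.606, 0.072, 0.028], [0.604, 0.049, 0.056], [0.604, 0.022, 0.066], [0.602, 0.068, 0.027], [0.603, 0.044, 0.03], [0.601, 0.014, 0.063], [0.599, 0.043, 0.026], [0.6, 0.007, 0.027], [0.59, 0.071, 0.029], [0.586, 0.063, 0.025], [0.584, 0.011, 0.024], [0.564, 0.037, 0.123]]
base ((0.5341367721557617, 0.024551698938012123), (0.1667824238538742, 0.10678208619356155), 0.9865089654922485)
grip 1038 ((0.2556770443916321, 0.5702019333839417), (0.19046050310134888, 0.07472303509712219), 63.39994430541992) [0.18240146 0.47078368 0.26055497] [0.32212581 0.65774018 0.40487858]
```

{"api": "step_arm", "payload": {"rows": [[0.0265,-0.0359,0,0,0,-10.1],[0.0265,-0.0359,0,0,0,-10.1],[0.0265,-0.0359,0,0,0,-10.1],[0.0265,-0.0359,0,0,0,-10.1],[0.0265,-0.0359,0,0,0,-10.1],[0.0265,-0.0359,0,0,0,-10.1],[0.0265,-0.0359,0,0,0,-10.1],[0.0265,-0.0359,0,0,0,-10.1],[0.0265,-0.0359,0,0,0,-10.1],[0.0265,-0.0359,0,0,0,-10.1],[0.0265,-0.0359,0,0,0,-10.1],[0,0,0,0,0,0]], "jaw": 0.05}}

```text
time: 3.0
position: [0.5442, 0.1751, 0.4049]
tool_rot: [0.924, 0.383, 0.001, 0.001]
ft_force: [-1.0, 0.5, 0.3]
grip_width: 0.05
grip_force: 0.0
```

{"api": "step_arm", "payload": {"rows": [[-0.002,0.002,0,0,0,0],[0,0,-0.021,0,0,0],[0,0,-0.02,0,0,0],[0,0,0,0,0,0]]}}

```text
time: 3.5
position: [0.5385, 0.1809, 0.3624]
tool_rot: [0.923, 0.386, -0.002, -0.001]
ft_force: [0.1, 0.7, 0.5]
grip_width: 0.0502
grip_force: 0.0
```

{"api": "step_arm", "payload": {"rows": [[0,0,0,0,0,0],[0,0,0,0,0,0],[0,0,0,0,0,0],[0,0,0,0,0,0],[0,0,0,0,0,0]], "jaw": 0.0, "squeeze": 30}}

```text
time: 4.12
position: [0.5413, 0.1787, 0.3643]
tool_rot: [0.923, 0.385, 0.001, 0.002]
ft_force: [2.9, -4.3, -0.2]
grip_width: 0.0166
grip_force: 30.0
```

{"api": "step_arm", "payload": {"rows": [[0,0,0.006,0,0,0],[0,0,0.006,0,0,0],[0,0,0.006,0,0,0],[0,0,0.006,0,0,0],[0,0,0.005,0,0,0],[0,0,0.001,0,0,0],[0,0,0,0,0,0]]}}

```text
time: 5.0
position: [0.5413, 0.1786, 0.3944]
tool_rot: [0.923, 0.385, 0.001, 0.002]
ft_force: [2.3, -4.0, -0.6]
grip_width: 0.0167
grip_force: 30.0
```

{"api": "step_arm", "payload": {"rows": [[0,0,0,0,0,0],[0,0,0,0,0,0],[0,0,0.02,0,0,0],[0,0,0.02,0,0,0],[-0.01,0.005,0,0,0,-10.6],[-0.01,0.005,0,0,0,-10.6],[-0.01,0.005,0,0,0,-10.6],[-0.01,0.006,0,0,0,-10.6],[-0.01,0.006,0,0,0,-10.6],[-0.01,0.005,0,0,0,-10.6],[-0.008,0.005,0,0,0,-10.6],[0,0,0,0,0,0]], "jaw": 0.05}}

```text
time: 6.5
position: [0.4712, 0.2171, 0.4336]
tool_rot: [0.969, -0.248, -0.001, 0.0]
ft_force: [0.2, -0.5, -0.2]
grip_width: 0.0499
grip_force: 0.0
```

```bash
python3 - <<'E'
from h import *
o=get_obs(); print(o["position"],o["tool_rot"],np.degrees(o["q"]))
for n in ("side","top"):
    c=camera(n); P=cloud(c); x,y,z=P[...,0],P[...,1],P[...,2]
    q=P[(x>.525)&(x<.56)&(y>.16)&(y<.195)&(z>.193)&(z<.26)]; print(n,"knob",len(q),q.mean(0).round(4),q.min(0),q.max(0))
    cv2.imwrite(f"pics/{n}2.png",cv2.resize(c["pixels"][150:242,195:315],None,fx=6,fy=6,interpolation=cv2.INTER_CUBIC))
E
```

```text
[0.4712427  0.21711944 0.43359487] [ 9.68659467e-01 -2.48391240e-01 -7.93444463e-04  6.07344598e-06] [1.23746059e+01 1.99946520e+01 9.51833955e+01 4.45146913e-02
 6.49034589e+01 1.31120375e+02]<stdin>:5: RuntimeWarning: Mean of empty slice.
  ret = um.true_divide(
Traceback (most recent call last):
ValueError: zero-size array to reduction operation minimum which has no identity
```

```bash
python3 - <<'E'
from h import *
c=camera("top"); P=cloud(c); x,y,z=P[...,0],P[...,1],P[...,2]
q=P[(x>.525)&(x<.56)&(y>.15)&(y<.195)&(z>.18)&(z<.26)]; print("knob",q.round(3).tolist())
cv2.imwrite(f"pics/top2.png",cv2.resize(c["pixels"][150:242,195:315],None,fx=6,fy=6,interpolation=cv2.INTER_CUBIC))
E
```

```text
knob [[0.55, 0.181, 0.23], [0.55, 0.178, 0.228], [0.55, 0.174, 0.231], [0.546, 0.185, 0.23], [0.546, 0.181, 0.231], [0.546, 0.178, 0.231], [0.546, 0.174, 0.227], [0.546, 0.171, 0.23], [0.543, 0.185, 0.23], [0.543, 0.181, 0.23], [0.543, 0.178, 0.229], [0.543, 0.174, 0.226], [0.543, 0.171, 0.229], [0.539, 0.184, 0.232], [0.539, 0.181, 0.229], [0.539, 0.178, 0.228], [0.539, 0.174, 0.229], [0.54, 0.171, 0.227], [0.536, 0.181, 0.229], [0.536, 0.177, 0.231], [0.536, 0.174, 0.228]]
```

View pics/top2.png

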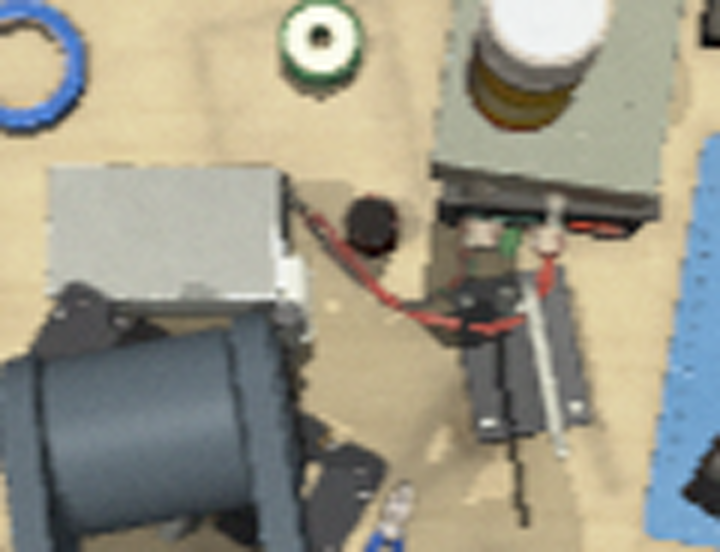

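{"api": "step_arm", "payload": {"rows": [[0,0,-0.03,0,0,-0.5],[0,0,-0.03,0,0,0],[0,0,-0.03,0,0,0],[0,0,-0.02,0,0,0],[0,0,0,0,0,0]]}}

```text
time: 7.22
position: [0.4721, 0.2163, 0.3223]
tool_rot: [0.967, -0.254, -0.002, 0.001]
ft_force: [-0.6, 0.5, -0.4]
grip_width: 0.0498
grip_force: 0.0
```

{"api": "step_arm", "payload": {"rows": [[0,0,0,0,0,0],[0,0,0,0,0,0],[0,0,0,0,0,0],[0,0,0,0,0,0],[0,0,0,0,0,0]], "jaw": 0.0, "squeeze": 55}}

```text
time: 7.85
position: [0.4721, 0.2165, 0.324]
tool_rot: [0.967, -0.254, 0.0, 0.0]
ft_force: [-1.8, -1.0, 1.8]
grip_width: 0.0116
grip_force: 55.0
```

{"api": "step_arm", "payload": {"rows": [[0,0,0.004,0,0,0],[0,0,0.004,0,0,0],[0,0,0.0028,0,0,0],[0,0,0,0,0,0],[0,0,0,0,0,0]]}}

```text
time: 8.48
position: [0.472, 0.2166, 0.3345]
tool_rot: [0.967, -0.254, -0.0, 0.0]
ft_force: [0.4, 0.6, -3.6]
grip_width: 0.0118
grip_force: 55.0
```

{"api": "step_arm", "payload": {"rows": [[-0.0035,0.002,0,0,0,0],[-0.0044,0.0024,0,0,0,0],[-0.0087,0.0049,0,0,0,0],[-0.0131,0.0073,0,0,0,0],[-0.0131,0.0073,0,0,0,0],[0,0,0,0,0,0]]}}

```text
time: 9.22
position: [0.4276, 0.2411, 0.3345]
tool_rot: [0.967, -0.253, -0.001, 0.0]
ft_force: [0.5, -1.2, -4.7]
grip_width: 0.012
grip_force: 55.0
```

{"api": "step_arm", "payload": {"rows": [[0,0,0.03,0,0,0],[0,0,0.05,0,0,0],[0,0,0.05,0,0,0],[0,0,0.045,0,0,0],[-0.0015,-0.0184,0,0,0,10.13],[-0.0015,-0.0184,0,0,0,10.13],[-0.0015,-0.0184,0,0,0,10.13],[-0.0015,-0.0184,0,0,0,10.13],[-0.0015,-0.0184,0,0,0,10.13],[-0.0015,-0.0184,0,0,0,10.13],[-0.0015,-0.0184,0,0,0,10.13],[0,0,0,0,0,0]]}}

```text
time: 10.72
position: [0.4188, 0.1109, 0.5096]
tool_rot: [0.936, 0.352, 0.0, 0.0]
ft_force: [0.1, 0.6, -3.7]
grip_width: 0.0119
grip_force: 55.0
```

{"api": "step_arm", "payload": {"rows": [[-0.0015,-0.0184,0,0,0,10.13],[-0.0015,-0.0184,0,0,0,10.13],[-0.0015,-0.0184,0,0,0,10.13],[-0.0015,-0.0184,0,0,0,10.13],[-0.0015,-0.0184,0,0,0,10.13],[-0.0015,-0.0184,0,0,0,10.13],[0,0,0,0,0,0],[0,0,0,0,0,0]]}}

```text
time: 11.72
position: [0.4099, 0.0019, 0.5096]
tool_rot: [0.629, 0.777, 0.0, -0.0]
ft_force: [0.6, -0.1, -3.8]
grip_width: 0.0115
grip_force: 55.0
```

{"api": "step_arm", "payload": {"rows": [[0.0151,0.0033,0,-1.07,4.89,0],[0.0151,0.0033,0,-1.07,4.89,0],[0.0151,0.0033,-0.02,0,0,0],[0.0151,0.0033,-0.02,0,0,0],[0,0,-0.02,0,0,0],[0,0,-0.02,0,0,0],[0,0,-0.0164,0,0,0],[0,0,0,0,0,0],[0,0,0,0,0,0],[0,0,0,0,0,0]]}}

```text
time: 12.98
position: [0.4706, 0.0147, 0.414]
tool_rot: [0.625, 0.775, -0.067, -0.054]
ft_force: [0.8, 1.2, -3.3]
grip_width: 0.0115
grip_force: 55.0
```

```bash
python3 - <<'E'
from h import *
o=get_obs(); print(o["position"].round(4),o["tool_rot"].round(3),np.degrees(o["q"]).round(1))
c0=pickle.load(open("side.pkl","rb")); P=cloud(c0); q=P[(P[...,2]>.24)&(P[...,2]<.45)&(P[...,0]>.5)&(P[...,1]>-.12)&(P[...,1]<.12)]; print("supply",np.percentile(q,[1,5,50],axis=0).round(3).tolist(), q[:,2].max())
for n in ("side","top"):
    c=camera(n); pickle.dump(c,open(n+"3.pkl","wb"))
    print(n,[np.round(proj(c,np.array(p)),1) for p in ([.467,.0153,.187],[.44,.009,.215])])
im=[cv2.resize(pickle.load(open(n+"3.pkl","rb"))["pixels"][165:235,245:315],None,fx=5.5,fy=5.5,interpolation=cv2.INTER_CUBIC) for n in ("side","top")]
cv2.imwrite("pics/both3.png",np.hstack(im))
E
```

```text
[0.4706 0.0147 0.414 ] [ 0.625  0.775 -0.067 -0.054] [-10.8  19.4 100.3  -4.2  69.4 -21.2]
supply [[0.632, -0.117, 0.24], [0.65, -0.103, 0.242], [0.898, 0.017, 0.348]] 0.4499479895650287
side [array([284.9, 203.5]), array([286.5, 204.5])]
top [array([287.7, 225.3]), array([290. , 233.3])]
```

View pics/both3.png

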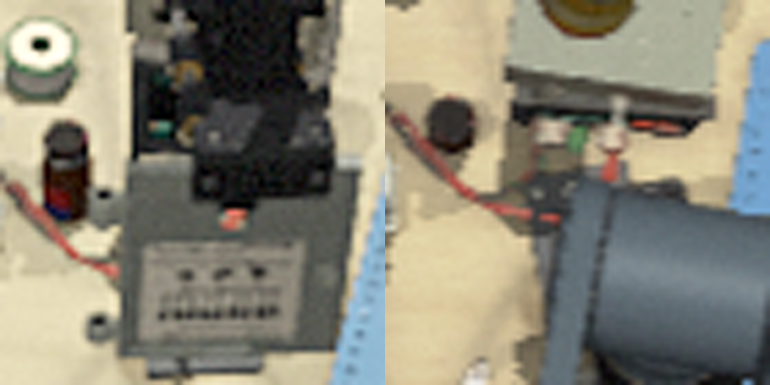

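```bash
python3 - <<'E'
from h import *
from scipy.spatial.transform import Rotation as R
c=pickle.load(open("side3.pkl","rb")); P=cloud(c)
o=get_obs(); T=o["position"]; Rt=R.from_quat(o["tool_rot"]).as_matrix()
print(c["pixels"][200:210,281:294].sum(-1)); print(c["pixels"][200:210,281:294,2].astype(int)-c["pixels"][200:210,281:294,0])
L=(P-T)@Rt   # tool frame coords: x along door, y closing, z down
m=(abs(L[...,1])<.02)&(L[...,2]>.19)&(L[...,2]<.32)&(abs(L[...,0])<.1)
q=L[m]; A=np.c_[q[:,0],q[:,2],np.ones(len(q))]; s=np.linalg.lstsq(A,q[:,1],rcond=None)[0]; print("plane y=a x+b z+c",s.round(4), "z range",np.percentile(q[:,2],[0,1,99,100]).round(4))
for v in range(195,235,4):
    u=np.where(m[v])[0]; 
    if len(u): print(v,u.min(),u.max(),L[v,u.min()].round(4),L[v,u.max()].round(4))
print(np.round((L[200:210,284:292]),3)[...,1])
# predicted hole in tool frame
for dx in (-.003,0,.003): print(dx,np.round(proj(c,T+Rt@np.array([dx,.004,.2005])),2))
print(Rt.round(3))
E
```

```text
[[ 55  12  56  19  44  95  71  47  21  50  19  71  51]
 [138 151 135 102  85  65  43  54  46  47 113 192 225]
 [240 256 243 205  63   0  18   5  14   5 123 236 274]
 [282 274 273 224 214 385 451 413 282 148 228 263 272]
 [265 271 258 290 409 444 399 383 252 221 271 265 262]
 [264 268 260 279 389 417 409 444 351 232 263 270 262]
 [270 264 247 246 286 336 368 373 310 252 258 259 257]
 [263 263 261 260 254 246 243 236 251 247 266 254 256]
 [248 230 249 260 233 237 242 254 246 257 270 286 281]
 [365 399 427 398 362 366 378 346 292 279 300 320 319]]
[[ -2 -10  -2   5   1  -1   0 -11  -4  -1   3  -2   3]
 [  6   6   5  -2  -1  -5   5  -2   6  -5   1   3   5]
 [  4   4   8  -1   1   0 -10  -3  -9  -5   2   6   8]
 [  9  10   5   2  -3  94 123 112  71  -5   2   4   5]
 [  3   3   5   7  13  69 111 100  69   2   4   7   6]
 [  3   9   2  10  61 107 112  69  27  -1   2   4   9]
 [  8   7   7  -4  46  76  76  43  10   0   7   3   6]
 [  7   3   6   5  -1  -8  -3  -4   1   5   4   9   2]
 [  5   0   5   3   1   3   0   1   2   2   7   7   6]
 [ 13  19  20  19  17  18  17  14  12  12  14  15  11]
[... 552 characters left out ...]
086 -0.083 -0.081 -0.083 -0.084]
 [-0.008 -0.011 -0.015 -0.013 -0.017 -0.009 -0.017 -0.017]
 [-0.008 -0.014 -0.013 -0.016 -0.014 -0.013 -0.011 -0.016]
 [ 0.002  0.037  0.196  0.19   0.188  0.207  0.008  0.003]
 [ 0.005  0.033  0.192  0.192  0.19   0.209  0.009  0.005]
 [ 0.005  0.192  0.184  0.189  0.213  0.007  0.007  0.008]
 [ 0.006  0.001  0.003  0.002  0.002  0.002  0.006  0.005]
 [ 0.005  0.003  0.003  0.001  0.005  0.007  0.008  0.002]
 [ 0.004  0.001  0.004  0.009  0.005  0.003 -0.002  0.007]
 [ 0.004 -0.     0.001  0.004 -0.001  0.001  0.003  0.003]]
-0.003 [287.79 204.26]
0 [286.87 204.31]
0.003 [285.96 204.35]
[[-0.212  0.963 -0.168]
 [ 0.977  0.208 -0.037]
 [-0.001 -0.172 -0.985]]
```

{"api": "step_arm", "payload": {"rows": [[0.0055,0.0013,-0.0058,0,0,0],[0.0055,0.0013,-0.0058,0,0,0],[0.0055,0.0013,-0.0058,0,0,0],[0.0055,0.0013,-0.0058,0,0,0],[0.0055,0.0013,-0.0058,0,0,0],[0.0055,0.0013,-0.0058,0,0,0],[0,0,0,0,0,0],[0,0,0,0,0,0]]}}

```text
time: 14.08
position: [0.5032, 0.0223, 0.3783]
tool_rot: [0.625, 0.775, -0.068, -0.055]
ft_force: [-0.5, 0.1, -4.4]
grip_width: 0.0114
grip_force: 55.0
```

{"api": "step_arm", "payload": {"rows": [[0.0029,0.0006,-0.0026,0,0,0],[0.0029,0.0006,-0.0022,0,0,0],[0,0,0,0,0,0],[-0.0036,-0.0008,0.0003,0.534,-2.443,0],[-0.0036,-0.0008,0.0003,0.534,-2.443,0],[-0.0036,-0.0008,0.0003,0.534,-2.443,0],[-0.0036,-0.0008,0.0003,0.534,-2.443,0],[0,0,0,0,0,0],[0,0,0,0,0,0]]}}

```text
time: 15.2
position: [0.4948, 0.0203, 0.3748]
tool_rot: [0.628, 0.778, -0.0, -0.0]
ft_force: [-0.0, -0.9, -3.9]
grip_width: 0.0117
grip_force: 55.0
```

{"api": "step_arm", "payload": {"rows": [[0,0,-0.001,0,0,0],[0,0,-0.001,0,0,0],[0,0,-0.001,0,0,0],[0,0,-0.0005,0,0,0],[0,0,0,0,0,0],[0,0,0,0,0,0]]}}

```text
time: 15.95
position: [0.4947, 0.0203, 0.3719]
tool_rot: [0.628, 0.778, 0.0, 0.0]
ft_force: [-2.6, 0.3, 4.9]
grip_width: 0.0116
grip_force: 55.0
```

{"api": "step_arm", "payload": {"rows": [[0,0,0.0006,0,0,0],[0,0,0,0,0,0],[0,0,0,0,0,0]]}}

```text
time: 16.32
position: [0.4947, 0.0203, 0.3719]
tool_rot: [0.628, 0.778, -0.0, 0.0]
ft_force: [-0.6, 0.4, 2.9]
grip_width: 0.0118
grip_force: 55.0
```

{"api": "step_arm", "payload": {"rows": [[0,0,0,0,0,0],[0,0,0,0,0,0],[0,0,0,0,0,0],[0,0,0,0,0,0]], "jaw": 0.034}}

```text
time: 16.82
position: [0.4948, 0.0203, 0.3718]
tool_rot: [0.628, 0.778, -0.0, -0.0]
ft_force: [0.5, 0.8, -0.1]
grip_width: 0.033
grip_force: 0.0
```

```bash
python3 - <<'E'
from h import *
im=[cv2.resize(camera(n)["pixels"][165:235,245:315],None,fx=5.5,fy=5.5,interpolation=cv2.INTER_CUBIC) for n in ("side","top")]
cv2.imwrite("pics/both4.png",np.hstack(im))
E
```

View pics/both4.png

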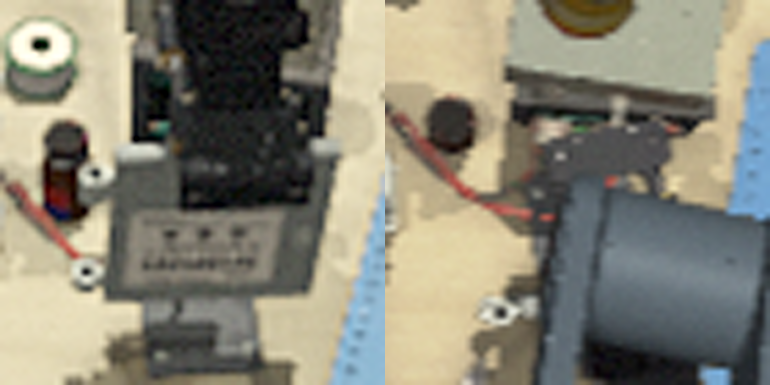

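{"api": "step_arm", "payload": {"rows": [[0,0,0,0,0,0],[0,0,0.008,0,0,0],[0,0,0.012,0,0,0],[0,0,0.02,0,0,0],[0,0,0.03,0,0,0],[0,0,0.04,0,0,0],[-0.02,0.02,0.03,0,0,0],[-0.02,0.05,0,0,0,0],[-0.02,0.05,0,0,0,0],[-0.02,0.05,0,0,0,0],[0,0.05,0,0,0,0],[0,0.05,0,0,0,0]]}}

```text
time: 18.42
position: [0.414, 0.2918, 0.5133]
tool_rot: [0.628, 0.779, 0.001, 0.001]
ft_force: [1.1, 0.8, 0.3]
grip_width: 0.0336
grip_force: 0.0
```

{"api": "step_arm", "payload": {"rows": [[0,0.05,0,0,0,0],[0,0.05,0,0,0,0],[0,0,0,0,0,0],[0,0,0,0,0,0],[0,0,0,0,0,0],[0,0,0,0,0,0],[0,0,0,0,0,0],[0,0,0,0,0,0],[0,0,0,0,0,0],[0,0,0,0,0,0],[0,0,0,0,0,0],[0,0,0,0,0,0]]}}

```text
time: 19.92
position: [0.4147, 0.3904, 0.5118]
tool_rot: [0.628, 0.778, -0.0, -0.0]
ft_force: [-0.1, 0.4, -0.7]
grip_width: 0.0341
grip_force: 0.0
```

```bash
python3 - <<'E'
from h import *
im=[]
for n in ("side","top"):
    c=camera(n); P=cloud(c); x,y,z=P[...,0],P[...,1],P[...,2]
    q=P[(x>.43)&(x<.6)&(y>-.08)&(y<.13)&(z>.192)&(z<.23)]; print(n,len(q),q.mean(0).round(4),q.min(0).round(3),q.max(0).round(3))
    im.append(cv2.resize(c["pixels"][165:235,245:315],None,fx=5.5,fy=5.5,interpolation=cv2.INTER_CUBIC))
cv2.imwrite("pics/both5.png",np.hstack(im))
E
```

```text
side 322 [0.4911 0.0245 0.2086] [ 0.468 -0.051  0.192] [0.514 0.105 0.222]
top 169 [0.4941 0.0273 0.2121] [ 0.472 -0.049  0.192] [0.515 0.103 0.223]
```

View pics/both5.png

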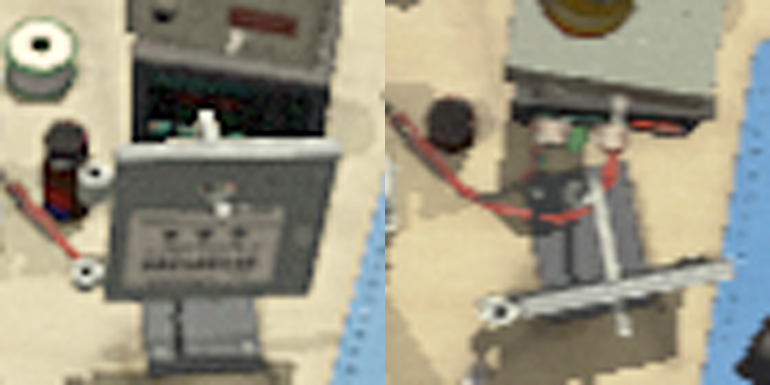

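The picture shows the door hanging level on the hook bar. The hook tip comes through the hole at crop position (222,208), and the chart faces the tip and is readable. The door is at rest, so I'm handing in.

```bash
python3 -c "
from rig import *
print(hand_in())"
```

```text
the job is handed in; nothing more can be done
None
```

The hinge pin is drawn and stayed up, and the door is off its hinge and hanging still by its hole on the hook stand, chart facing the free end; I handed the job in at about 20 s of the 72 s, with no verdict returned.

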